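# Clamp a limestone bracket in the cam-locked bench clamp

### The job

The stone bracket has to be clamped for carving, but the bench clamp's cam lock is on: swing its orange-handled lever out until the cam is at its low point, push the sliding jaw forward until the stone sits snug between both jaws, then swing the lever fully back to lock the jaw there. Only push, with the fingertips: let the jaw move the stone without touching it yourself, lift nothing, and leave the other things on the bench where they lie.

Things in the scene. Friction and masses are not known exactly. Their poses are not given: they have to be found in the camera images.
- clamp: Bench clamp, bolted down: dark plate 385 x 150 x 12 mm, orange fixed jaw at the far end, sliding jaw and bar in the middle, cam and lever on the right. Origin at bench height (z 0) on the bar's centre line; x = forward, the way the jaw is pushed; y left, z up. Gripping face of the fixed jaw: x = +165 mm, top z 65 mm. A keeper strap (top z 32 mm) bridges the bar at x -128 to -108 mm.
- slide (a joint): Position of the sliding jaw, m: 0 = fully back, growing forward, end of travel 0.100; 0.075 with the stone snug between both jaws. With the cam low it moves against about 4 N of drag (with the stone about 10 N) and stays where it is left; with the cam locked a brake shoe grips its bar and it does not move.
- jaw_back (a point): Middle of the sliding jaw's back face, the face to push: orange, upright, facing backward (clamp -x), 80 mm wide, from the bar up to z 65 mm; this point is at z 42 mm, in the clamp frame at x = -10 mm + joint slide. Behind it is only the slide's flat steel bar, 40 mm wide, top at z 25 mm.
- jaw_face (a point): Middle of the wood-faced gripping face of the sliding jaw, which faces forward to the stone; 30 mm in front of point jaw_back, z 42 mm.
- cam (a joint): Angle of the cam, rad: 0 = low point, lever swung out to the right, end stop; grows as the lever swings clockwise seen from above; 1.75 = locked, end stop, lever pointing backward along the clamp. The lobe meets the brake shoe from about 0.6 and peaks at 1.65. It stays where it is left; the handle takes 3 to 7 N to push.
- cam_pivot (a point): The yellow cam plate lies under the lever; a point on its upright pivot axis, at z 80 mm, above the hub (top of its nut z 59 mm); in the clamp frame at x -45, y -56 mm. In the clamp frame the lever points from it at (-75 degrees minus joint cam), counter-clockwise from x: to the right and a little forward at the low point, backward when locked.
- lever_grip (a point): Upright round orange handle on the lever's end, 18 mm thick, from the black lever arm (14 mm wide, z 40 to 51 mm) up to z 101 mm; this point is on its axis at z 77 mm, 100 mm from the pivot axis. Free air all round its sweep; between the locked handle and the bar's middle are about 55 mm, with nothing there higher than 32 mm.
- stone_center (a point): Centre of the loose limestone bracket on the clamp's plate between the jaws: 70 mm along the clamp's x, 90 mm across, 60 mm high (z 12 to 72 mm, centre 42), a round cove cut in its top; 0.6 to 0.9 kg. At the start it stands 1 to 9 mm short of the fixed jaw, nearly square; home, its centre is at clamp x = 130 mm.
- dummy: Bystander: mason's dummy mallet standing on its 58 mm steel head, wooden handle up, 172 mm high. Origin under its centre.
- claw_chisel: Bystander: claw chisel lying flat, 185 mm long, 28 mm blade. Origin at its underside near mid-length.
- point_chisel: Bystander: narrow chisel lying flat, 185 mm long. Origin at its underside near mid-length.
- offcut: Bystander: stepped limestone offcut, 62 x 48 x 43 mm. Origin under its centre.
- dust_brush: Bystander: wooden bench brush lying on its bristles, 250 mm long, 34 mm high. Origin at its underside near mid-length.
- water_bottle: Bystander: upright clear water bottle with a blue cap, 68 mm across, 170 mm high. Origin under its centre.
- rub_block: Bystander: dark rubbing block, 85 x 50 x 30 mm. Origin under its centre.
Things that resemble listed ones, but are neither listed nor needed, are in the scene too. What is shaped like the part that bears stone_center but black or turquoise is not meant.

How it is judged:
On the way, in this order (a step that is already met when the one before it is completed fails the run):
1. the cam is turned to its low point (within 0.25 rad) while the sliding jaw is still where it was (within 8 mm) (value of joint cam below 0.25 rad and distance of jaw_face from where it was at the start of the episode below 0.008 m), for 0.2 s.
2. with the cam still low, the sliding jaw is pushed up to the stone and the stone is home against the fixed jaw (gaps under 2 mm) (value of joint cam below 0.35 rad and x of stone_center in the frame of jaw_face below 0.037 m and x of stone_center in the frame of clamp above 0.128 m), for 0.2 s.
At the end, for the whole second after the job is handed in: The cam is locked (joint above 1.45 of 1.75 rad), the stone stands flat on the plate with less than 2 mm between it and each jaw, and all is at rest (value of joint cam above 1.45 rad and x of stone_center in the frame of jaw_face below 0.037 m and x of stone_center in the frame of clamp above 0.128 m and z of stone_center in the frame of clamp below 0.045 m and angle between stone_center's own z axis and vertical below 0.08 rad and value of joint slide above 0.07 m and linear speed of stone below 0.02 m/s); the robot touches nothing.
It fails at once if the stone is lifted or tipped (z of stone_center in the frame of clamp above 0.054 m or angle between stone_center's own z axis and vertical above 0.3 rad).
It fails at once if the fingers push on the stone themselves (contact force between the fingers and stone above 2 N).
It fails at once if another thing on the bench is moved by more than 30 mm or lifted (distance of any of dummy, claw_chisel, point_chisel, offcut, dust_brush, water_bottle, rub_block from where it was at the start of the episode above 0.03 m or angle between any of dummy, water_bottle's own z axis and vertical above 0.5 rad).
It also fails if it takes over 67 s, if anything falls off the work surface, if the arm or the gripper's body presses on something with over 40 N, if the wrist force passes 120 N, or if a joint passes its speed limit or range.

### The arm

A 6-joint arm with a two-finger parallel gripper is mounted at the origin on the work surface. World frame = base frame: x ahead of the robot, y to its left, z up, the work surface at z = 0. Lengths are in m, angles in rad, forces in N, time in s.
With the tool pointing down it reaches from about 0.375 to 0.75 m from the base axis. Payload 9 kg.
Tool frame: the origin (TCP) lies where the fingers leave the gripper's body, on its centre line; the fingertips stand 73 mm ahead of it and the grasp point (between the pads) lies 54 mm ahead of it; z points along the fingers, y is the line along which they close (so a half turn about z gives the same grasp; the last joint's range is limited). The gripper opens to 85 mm and grips with 20 to 120 N. Pads are 22 mm wide; open, the fingers measure 114 mm over their backs; the gripper's body (76 mm by 85 mm) begins 54 mm behind the grasp point. The pads swing forward as they close: fully open they stand 13 mm farther back than shut.
Start: joints at [-1.452, 0.104, 0.097, 1.564, 0, 1.353], TCP at [0.198, -0.566, 0.304] pointing down, gripper open.
Joint ranges: [-2.99, 2.99], [-0.84, 1.86], [-1.1, 1.16], [-1.84, 2.11], [-1.51, 1.56], [-3.14, 3.14]. Speed limits (rad/s): [2.22, 2.22, 2.57, 3.14, 3.14, 3.14].

### API

Orientations are given as [roll, pitch, yaw] about the fixed x, y, z axes, in that order (R = Rz(yaw) Ry(pitch) Rx(roll)).
In Python, from station import env gives the robot as it stands.
- The arm moves only by the tool carry_out, never from a script. Its argument "deltas" is a list of rows, each a list of 3 entries, a list of its own where there are three numbers: the closure, from -1 (fully open) to 1 (shut), so that 0 is half open, then the shift along the world's x, y, z in m, then the turn about the world's z in degrees. In form: [[claw, [x, y, z], twist], ...]. A call has 1 to 12 rows; each row shifts and turns the commanded pose from where the row before left it; what a row does not reach is not made up. A row lasts 1/12 s, in which the tool goes at most 41.7 mm and 7.16 degrees, less where a joint would pass 70% of its speed; a pose out of reach is approached as far as the arm can. A call is refused whole if a number of a shift passes 0.0417 or a number of a turn 7.16, either way. A call with a gripper value outside its range is refused whole. The fingers move at their own pace and stop on an object; the grip force is fixed at half the most. Time passes only in rows, so rows that do not move let the fingers close. It gives the time, the measured TCP pose, the force, the opening and the grip force at its end, in the units of the state.
- env.observe(): the state, without advancing time (a new reading comes with each control period).
- env.camera(name): name is "scene" or "side" or "wrist"; returns a dict with "pixels" (384x512x3 uint8, red, green, blue), "fx", "fy", "cx", "cy" (pixels), "world_to_cam" (4x4, takes a point from world to camera coordinates); the wrist camera has in their place "mount" (4x4, takes a point from camera to tool coordinates, whose origin is the TCP and whose axes are the flange's). Camera axes: x right, y down, z forward; pixel columns grow to the right and rows downward; lengths in m; the calibration is good to about 2 mm. A picture is of the moment at which its call begins: read the wrist's pose just before it. There is no depth.
- env.finish_job(): hands the job in; it is judged then, once.
The state is a dict: "t": time; "q": joint angles; "joint_velocities": joint speeds; "joint_torque": joint torques, N m; "eef_pos": TCP position; "eef_rot": TCP orientation; "force": force on the tool from outside, world axes, zero at the start; "torque": the same for the moment, N m; "grip_width": finger opening in m; "finger_force": force on a finger pad.
Only numpy, scipy, OpenCV 4.12 (cv2) and the standard library are available. Lean on these libraries where they do the work, as an engineer would, in place of code of your own. Each camera call takes 0.05 s, during which the arm holds its last target. There are 200 camera calls.

## Working session

There is one attempt and no reset: what is moved stays moved. The work goes in short steps, Python scripts to look and compute and a tool call to move; the robot and the scene stay as the last step left them, time stands still between calls to the robot, and variables do not carry over. Pictures are saved under pics/ and viewed, at most 10 in all, crops included, and the job is handed in when it is done.

Besides the shell and the picture viewer there is one more tool, called after "Request:" by a JSON object that holds its "fn" and its "kwargs", one argument or row to a line. carry_out: Moves the arm, as the interface text tells. Its arguments: {"type":"object","properties":{"deltas":{"type":"array"}},"required":["deltas"]}

```bash
ls; mkdir -p pics; python3 - <<'E'
from station import env
import cv2,numpy as np
s=env.observe();print(s)
for n in("scene","side"):
    c=env.camera(n);cv2.imwrite(f"pics/{n}0.png",c["pixels"][:,:,::-1]);np.savez(f"{n}0.npz",**c)
    print(n,c["fx"],c["cx"],c["cy"],np.round(c["world_to_cam"],3).tolist())
E
```

```text
pics
{'t': 0.0, 'q': array([-1.45169522e+00,  1.04698575e-01,  9.64322795e-02,  1.56388999e+00,
       -1.54346071e-05,  1.35314733e+00]), 'joint_velocities': array([ 5.15847079e-05,  1.97838975e-03, -6.91895677e-04,  2.84064563e-04,
       -2.22220045e-04, -1.33500775e-03]), 'joint_torque': array([ 7.48696748e-04, -5.56928909e+01,  5.03651190e+01,  1.68165425e-02,
       -1.83674088e-04, -2.98178804e-05]), 'eef_pos': array([ 0.19825725, -0.56603671,  0.30310232]), 'eef_rot': array([-3.14026144e+00, -2.78592172e-04,  3.36749925e-01]), 'force': array([-0.74854116, -0.27972395, -0.07362792]), 'torque': array([-0.01503169,  0.00906035, -0.03661265]), 'finger_force': 0.0, 'grip_width': 0.08517403479419935}
scene 469.08810644359727 265.41310328411396 188.43068215653625 [[-0.859, 0.512, 0.011, 0.522], [0.26, 0.455, -0.852, -0.087], [-0.441, -0.729, -0.524, 1.658], [0.0, 0.0, 0.0, 1.0]]
side 416.44803418104516 254.7762595599267 190.55973483892768 [[-0.963, -0.268, 0.022, 0.58], [-0.156, 0.491, -0.857, 0.148], [0.219, -0.829, -0.515, 1.315], [0.0, 0.0, 0.0, 1.0]]
```

View pics/scene0.png

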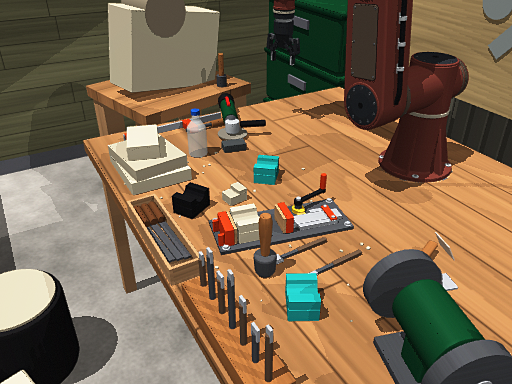

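View pics/side0.png

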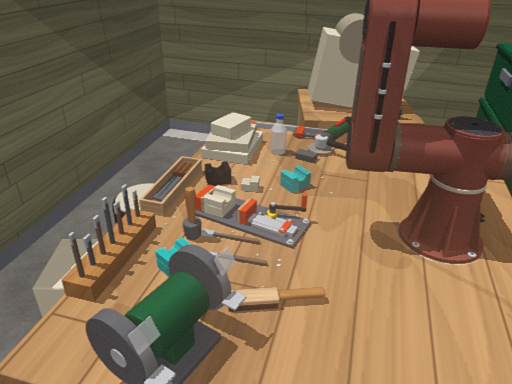

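The scene view shows the clamp at about (280,222), with the fixed jaw at (226,228), the sliding jaw at (285,217) and the orange handle at (323,182). In the side view the clamp is at about (255,218), with the handle at (304,201). I'll enlarge both.

```bash
python3 - <<'E'
import cv2,numpy as np
a=cv2.imread("pics/scene0.png")[165:255,200:360];b=cv2.imread("pics/side0.png")[165:255,180:340]
cv2.imwrite("pics/crop0.png",np.vstack([cv2.resize(x,None,fx=3.3,fy=3.3,interpolation=cv2.INTER_CUBIC) for x in(a,b)]))
E
```

```text
(no output)
```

View pics/crop0.png

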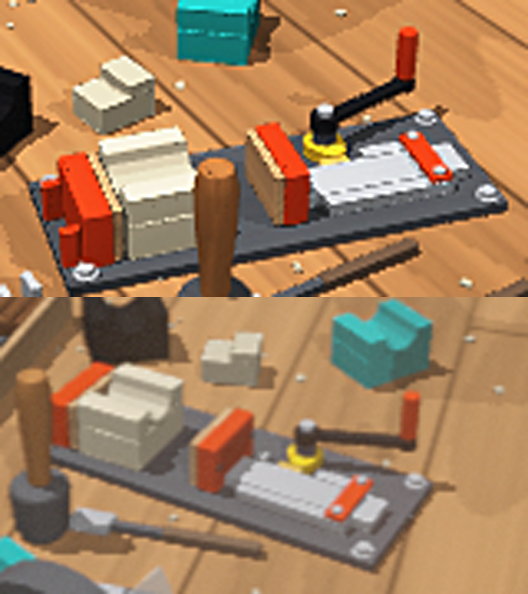

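```bash
cat > h.py <<'E'
import numpy as np
def ray(c,u,v,z):
    W=np.array(c["world_to_cam"]);R=W[:3,:3];o=-R.T@W[:3,3]
    d=R.T@np.array([(u-c["cx"])/c["fx"],(v-c["cy"])/c["fy"],1]);return o+d*(z-o[2])/d[2]
E
python3 - <<'E'
from h import *
S=np.load("scene0.npz");D=np.load("side0.npz")
f=lambda x,y,h:(200+x/3.3 if h=='s' else 180+x/3.3,165+y/3.3)
P={}
for n,h,x,y,z in[("BR",'s',443,108,.012),("BL",'s',507,207,.012),("FL",'s',72,293,.012),("FR",'s',30,180,.012),("BR",'d',433,190,.012),("BL",'d',375,270,.0),("htop",'s',408,31,.101),("htop",'d',411,98,.101),("nut",'s',324,106,.059),("nut",'d',307,128,.059),
 ("jawtopR_back",'s',272,126,.065),("jawtopL_back",'s',305,163,.065)]:
    p=ray(S if h=='s' else D,*f(x,y,h),z);print(n,h,p.round(4))
E
```

```text
BR s [0.3924 0.0522 0.012 ]
BL s [0.4414 0.2027 0.012 ]
FL s [0.8099 0.1206 0.012 ]
FR s [ 0.774  -0.0339  0.012 ]
BR d [0.3973 0.0569 0.012 ]
BL d [0.4301 0.1816 0.    ]
htop s [0.4334 0.0416 0.101 ]
htop d [0.4298 0.0383 0.101 ]
nut s [0.53   0.0539 0.059 ]
nut d [0.5266 0.0566 0.059 ]
jawtopR_back s [0.5917 0.0657 0.065 ]
jawtopL_back s [0.5979 0.1257 0.065 ]
```

The plate corners give a clamp yaw of about −13° and an origin near (0.584, 0.100). The pivot is near (0.528, 0.055) and the handle near (0.432, 0.040). The pivot-to-handle distance comes out at 97 mm against the stated 100 mm, so the estimates agree. I'll move above the clamp with the tool flipped by half a turn, which keeps joint 6 away from its limit.

Request:
{"fn": "carry_out", "kwargs": {
  "deltas": [
    [-1,[0.01,0.022,0],7],
    [-1,[0.01,0.022,0],7],
    [-1,[0.01,0.022,0],7],
    [-1,[0.01,0.022,0],7],
    [-1,[0.01,0.022,0],7],
    [-1,[0.01,0.022,0],7],
    [-1,[0.01,0.022,0],7],
    [-1,[0.01,0.022,0],7],
    [-1,[0.01,0.022,0],7],
    [-1,[0.01,0.022,0],7],
    [-1,[0.01,0.022,0],7],
    [-1,[0.01,0.022,0],7]
  ]
}}

```text
t: 1.1
eef_pos: [0.3185, -0.3011, 0.3036]
eef_rot: [3.142, -0.0, 1.809]
force: [0.5, -0.2, -0.0]
grip_width: 0.0852
finger_force: 0.0
```

Request:
{"fn": "carry_out", "kwargs": {
  "deltas": [
    [-1,[0.01,0.022,0.01],7],
    [-1,[0.01,0.022,0.01],7],
    [-1,[0.01,0.022,0.01],7],
    [-1,[0.01,0.022,0.01],7],
    [-1,[0.01,0.022,0],7],
    [-1,[0.01,0.022,0],7],
    [-1,[0.01,0.022,0],7],
    [-1,[0.01,0.022,0],7],
    [-1,[0.01,0.022,0],7],
    [-1,[0.01,0.022,0],7],
    [-1,[0.01,0.022,0],7],
    [-1,[0.01,0.022,0],7]
  ]
}}

```text
t: 2.1
eef_pos: [0.4385, -0.037, 0.3437]
eef_rot: [3.141, -0.0, -3.008]
force: [0.9, -0.5, 0.3]
grip_width: 0.0851
finger_force: 0.0
```

```bash
cat >> h.py <<'E'
from scipy.spatial.transform import Rotation as Ro
def look(name):
    from station import env; import cv2
    s=env.observe();c=env.camera("wrist")
    T=np.eye(4);T[:3,:3]=Ro.from_euler("xyz",s["eef_rot"]).as_matrix();T[:3,3]=s["eef_pos"]
    d={k:c[k] for k in("fx","fy","cx","cy","pixels")};d["world_to_cam"]=np.linalg.inv(T@c["mount"])
    np.savez(name+".npz",**d);cv2.imwrite(f"pics/{name}.png",c["pixels"][:,:,::-1]);print(s["t"],s["eef_pos"],s["eef_rot"],s["q"].round(2));print(c["mount"].round(3))
E
python3 -c "
from h import *
look('w1')"
```

```text
2.1 [ 0.43852795 -0.03704986  0.34370697] [ 3.14138571e+00 -2.24303183e-04 -3.00813408e+00] [-0.38 -0.37 -0.27  1.68  0.   -0.52]
[[ 0.    -0.948 -0.318  0.082]
 [ 1.     0.     0.     0.001]
 [ 0.    -0.318  0.948 -0.071]
 [ 0.     0.     0.     1.   ]]
```

View pics/w1.png

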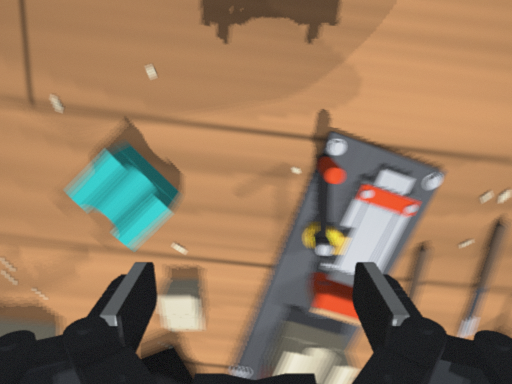

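The wrist view shows the handle cap at about (333,172) and its base near (325,162). The hub nut is at (323,247), the plate's back corners are at (331,132) and (443,168), and the strap is at (388,200).

```bash
python3 - <<'E'
from h import *
import cv2
c=np.load("w1.npz");print(c["fx"])
h=cv2.cvtColor(c["pixels"],cv2.COLOR_RGB2HSV);m=((h[...,0]<12)&(h[...,1]>190)&(h[...,2]>120)).astype(np.uint8)
n,l,st,ce=cv2.connectedComponentsWithStats(m)
for i in range(1,n):
    if st[i,4]>60:print(st[i],ce[i].round(1),ray(c,*ce[i],.1).round(4),ray(c,*ce[i],.032).round(4))
for nm,u,v,z in[("nut",323,247,.059),("BR",331,130,.012),("BL",444,167,.012)]:print(nm,ray(c,u,v,z).round(4))
E
```

```text
344.8783477780563
[324 167  17  16 204] [332.4 174.2] [0.4308 0.0376 0.1   ] [0.4468 0.0559 0.032 ]
[364 185  49  27 469] [388.  199.3] [0.4482 0.096  0.1   ] [0.4679 0.1269 0.032 ]
[316 293  42  25 606] [335.9 303.4] [0.5711 0.0708 0.1   ] [0.6175 0.0962 0.032 ]
nut [0.5264 0.0556 0.059 ]
BR [0.3997 0.0488 0.012 ]
BL [0.4248 0.1919 0.012 ]
```

Request:
{"fn": "carry_out", "kwargs": {
  "deltas": [
    [0.2,[-0.002,0.019,-0.02],0.5],
    [0.2,[-0.002,0.019,-0.02],0.5],
    [0.2,[-0.002,0.019,-0.02],0.5],
    [0.2,[-0.002,0.019,-0.02],0.5],
    [0.2,[0,0,0],0],
    [0.2,[0,0,0],0],
    [0.2,[0,0,0],0]
  ]
}}

```text
t: 2.73
eef_pos: [0.4305, 0.0373, 0.2645]
eef_rot: [-3.141, 0.0, -2.979]
force: [0.8, -0.4, 0.1]
grip_width: 0.034
finger_force: 0.0
```

```bash
python3 - <<'E'
from h import *
look("w2")
import cv2
c=np.load("w2.npz")
h=cv2.cvtColor(c["pixels"],cv2.COLOR_RGB2HSV);m=((h[...,0]<12)&(h[...,1]>190)&(h[...,2]>120)).astype(np.uint8)
n,l,st,ce=cv2.connectedComponentsWithStats(m)
for i in range(1,n):
    if st[i,4]>60:print(st[i],ce[i].round(1),ray(c,*ce[i],.1).round(4))
E
```

```text
2.7333 [0.43046312 0.0373171  0.26453912] [-3.14124347e+00  4.37673385e-04 -2.97932624e+00] [-0.22 -0.43 -0.45  1.54 -0.   -0.38]
[[ 0.    -0.948 -0.318  0.082]
 [ 1.     0.     0.     0.001]
 [ 0.    -0.318  0.948 -0.071]
 [ 0.     0.     0.     1.   ]]
[241 190  22  22 392] [251.6 200.4] [0.4313 0.0367 0.1   ]
[ 298  208   73   41 1063] [333.8 227.6] [0.4425 0.1005 0.1   ]
[ 242  338   64   36 1178] [274.6 354.9] [0.566  0.0784 0.1   ]
```

View pics/w2.png

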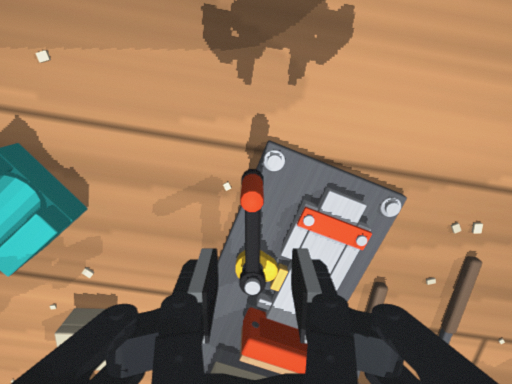

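The cap at (251,200) sits centred between the fingers, and the handle measures (0.431, 0.037) again. Now I'll descend around it and check clearance to the turquoise block.

Request:
{"fn": "carry_out", "kwargs": {
  "deltas": [
    [0.2,[0,0,-0.02],0],
    [0.2,[0,0,-0.025],0],
    [0.2,[0,0,-0.025],0],
    [0.2,[0,0,-0.025],0],
    [0.2,[0,0,-0.02],0],
    [0.2,[0,0,-0.008],0],
    [0.2,[0,0,0],0]
  ]
}}

```text
t: 3.37
eef_pos: [0.4298, 0.0371, 0.14]
eef_rot: [3.141, -0.002, -2.981]
force: [-0.1, 0.2, -0.1]
grip_width: 0.0342
finger_force: 0.0
```

```bash
python3 - <<'E'
from h import *
import cv2
c=np.load("w1.npz")
h=cv2.cvtColor(c["pixels"],cv2.COLOR_RGB2HSV);m=((abs(h[...,0].astype(int)-89)<8)&(h[...,1]>150)).astype(np.uint8)
p=cv2.findNonZero(m)[:,0]
w=np.array([ray(c,u,v,.06) for u,v in p]);print(w.min(0),w.max(0), w[w[:,1].argmax()])
P=np.array([.527,.0555])
for cam in np.arange(1.44,-.2,-.16):
    a=np.deg2rad(-88)-cam;q=P+.1*np.array([np.cos(a),np.sin(a)]);print(round(cam,2),q.round(4),round(np.rad2deg(a)%360,1))
E
```

```text
[ 0.43952239 -0.22678452  0.06      ] [ 0.55111603 -0.11514764  0.06      ] [ 0.48220855 -0.11514764  0.06      ]
1.44 [0.4284 0.039 ] 189.5
1.28 [0.4323 0.0235] 198.7
1.12 [0.4386 0.0088] 207.8
0.96 [ 0.4471 -0.0047] 217.0
0.8 [ 0.4577 -0.0166] 226.2
0.64 [ 0.4701 -0.0267] 235.3
0.48 [ 0.4839 -0.0348] 244.5
0.32 [ 0.4989 -0.0405] 253.7
0.16 [ 0.5145 -0.0437] 262.8
0.0 [ 0.5305 -0.0444] 272.0
-0.16 [ 0.5464 -0.0426] 281.2
```

Request:
{"fn": "carry_out", "kwargs": {
  "deltas": [
    [0.2,[0.002,-0.0078,0],4.6],
    [0.2,[0.002,-0.0078,0],4.6],
    [0.2,[0.003,-0.0073,0],4.6],
    [0.2,[0.003,-0.0073,0],4.6],
    [0.2,[0.0042,-0.0068,0],4.6],
    [0.2,[0.0042,-0.0068,0],4.6],
    [0.2,[0.0053,-0.006,0],4.6],
    [0.2,[0.0053,-0.006,0],4.6]
  ]
}}

```text
t: 4.03
eef_pos: [0.4597, -0.0188, 0.1427]
eef_rot: [-3.142, 0.0, -2.334]
force: [-2.5, 2.2, -0.6]
grip_width: 0.0343
finger_force: 1.8
```

Request:
{"fn": "carry_out", "kwargs": {
  "deltas": [
    [0.2,[0.0062,-0.005,0],4.6],
    [0.2,[0.0062,-0.005,0],4.6],
    [0.2,[0.007,-0.004,0],4.6],
    [0.2,[0.007,-0.004,0],4.6],
    [0.2,[0.0075,-0.003,0],4.6],
    [0.2,[0.0075,-0.003,0],4.6],
    [0.2,[0.0078,-0.0016,0],4.6],
    [0.2,[0.0078,-0.0016,0],4.6]
  ]
}}

```text
t: 4.7
eef_pos: [0.5169, -0.0464, 0.1427]
eef_rot: [-3.142, -0.001, -1.692]
force: [-3.9, 0.2, -0.3]
grip_width: 0.0339
finger_force: 1.9
```

Request:
{"fn": "carry_out", "kwargs": {
  "deltas": [
    [0.2,[0.008,0,0],4.6],
    [0.2,[0.006,0,0],4],
    [0.2,[0,0,0],0]
  ]
}}

```text
t: 4.95
eef_pos: [0.5318, -0.0463, 0.1428]
eef_rot: [-3.14, -0.001, -1.542]
force: [0.7, -0.5, 0.0]
grip_width: 0.0341
finger_force: 0.0
```

Request:
{"fn": "carry_out", "kwargs": {
  "deltas": [
    [0.2,[0.004,0,0],0],
    [0.2,[0.003,0,0],0],
    [0.2,[0.003,0,0],0]
  ]
}}

```text
t: 5.2
eef_pos: [0.5406, -0.0456, 0.1417]
eef_rot: [-3.141, -0.001, -1.547]
force: [-3.3, -2.8, 2.3]
grip_width: 0.0347
finger_force: 1.7
```

Request:
{"fn": "carry_out", "kwargs": {
  "deltas": [
    [0.2,[0.003,0,0],0],
    [0.2,[0.002,0,0],0],
    [0.2,[0,0,0],0]
  ]
}}

```text
t: 5.45
eef_pos: [0.5436, -0.0455, 0.1412]
eef_rot: [3.136, -0.001, -1.546]
force: [-17.5, -3.4, 12.6]
grip_width: 0.0345
finger_force: 8.6
```

The force rose to about 17 N, so the lever is at its end stop. Next I'll back off, rise, and line up behind the jaw with closed fingers.

Request:
{"fn": "carry_out", "kwargs": {
  "deltas": [
    [0.2,[-0.004,0,0],0],
    [0.2,[-0.005,0,0],0],
    [0.2,[0,0,0.02],0],
    [0.2,[0,0,0.03],0],
    [0.2,[0,0,0.04],0],
    [0.2,[0,0,0.04],0],
    [0.2,[0,0,0],0]
  ]
}}

```text
t: 6.03
eef_pos: [0.5387, -0.0458, 0.2796]
eef_rot: [-3.13, -0.003, -1.545]
force: [1.1, 0.4, 1.2]
grip_width: 0.0344
finger_force: 0.0
```

```bash
python3 - <<'E'
from h import *
look("w3")
import cv2
c=np.load("w3.npz")
h=cv2.cvtColor(c["pixels"],cv2.COLOR_RGB2HSV);m=((h[...,0]<12)&(h[...,1]>190)&(h[...,2]>120)).astype(np.uint8)
n,l,st,ce=cv2.connectedComponentsWithStats(m)
for i in range(1,n):
    if st[i,4]>60:print(st[i],ce[i].round(1),ray(c,*ce[i],.1).round(4),ray(c,*ce[i],.065).round(4))
E
```

```text
6.0333 [ 0.53870021 -0.0457732   0.27956859] [-3.13037303 -0.00327287 -1.54479055] [-0.33 -0.09 -0.15  1.51  0.   -1.92]
[[ 0.    -0.948 -0.319  0.081]
 [ 1.     0.     0.001  0.   ]
 [-0.001 -0.319  0.948 -0.071]
 [ 0.     0.     0.     1.   ]]
[252 167  21  34 467] [260.6 186.2] [ 0.5354 -0.0503  0.1   ] [ 0.5348 -0.0397  0.065 ]
[   0  227   31   88 2049] [ 15.  270.9] [0.7376 0.0294 0.1   ] [0.7652 0.0512 0.065 ]
```

View pics/w3.png

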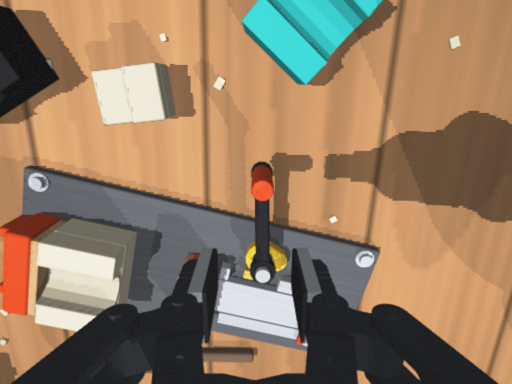

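The handle cap at (262,182) has the lever pointing right, at the low point. The stone and fixed jaw are undisturbed at (80,270).

```bash
python3 - <<'E'
from h import *
c=np.load("w3.npz");S=np.load("scene0.npz");D=np.load("side0.npz")
a=ray(c,25,168,.012);b=ray(c,378,247,.012);d=a-b;print(a,b,np.hypot(*d[:2]),np.rad2deg(np.arctan2(d[1],d[0])))
print("mallet",ray(S,265,214,.172),ray(S,264,268,.02),ray(D,190,189,.172))
# O from front-right & back-right plate corners unknown x; use pivot
for yaw in(-12.5,-13.5):
    r=np.deg2rad(yaw);X=np.array([np.cos(r),np.sin(r)]);Y=np.array([-X[1],X[0]])
    O=np.array([.527,.0555])+.045*X+.056*Y;print(yaw,O,"start",O-.035*X,"end",O+.054*X,"edge y",[(p[:2]-O)@Y for p in(a,b)])
E
```

```text
[ 0.77368473 -0.03588872  0.012     ] [0.40436562 0.04146986 0.012     ] 0.377334012681133 -11.830292146026547
mallet [0.7411863  0.21927571 0.172     ] [0.74849712 0.22987669 0.02      ] [0.73811664 0.22466708 0.172     ]
-12.5 [0.58305394 0.10043279] start [0.54888358 0.10800818] end [0.63577392 0.08874505] edge y [np.float64(-0.09183009514755291), np.float64(-0.09624050372985878)]
-13.5 [0.58382959 0.09944767] start [0.54979664 0.10761826] end [0.63633756 0.08684162] edge y [np.float64(-0.08727623632661528), np.float64(-0.0982709098799793)]
```

Request:
{"fn": "carry_out", "kwargs": {
  "deltas": [
    [1,[0.001,0.013,0],-7],
    [1,[0.001,0.013,0],-7],
    [1,[0.001,0.013,0],-7],
    [1,[0.001,0.013,0],-7],
    [1,[0.001,0.013,0],-7],
    [1,[0.001,0.013,0],-7],
    [1,[0.001,0.013,0],-7],
    [1,[0.001,0.013,0],-7],
    [1,[0.001,0.013,0],-7],
    [1,[0.001,0.013,0],-7],
    [1,[0,0.013,0],-7],
    [1,[0,0.011,0],-7]
  ]
}}

```text
t: 7.08
eef_pos: [0.546, 0.1098, 0.2698]
eef_rot: [3.141, -0.001, -3.017]
force: [-1.1, 0.8, -0.4]
grip_width: 0.0002
finger_force: 0.0
```

Request:
{"fn": "carry_out", "kwargs": {
  "deltas": [
    [1,[0,0,0],-7],
    [1,[0,0,0],-7],
    [1,[0,0,0],-6],
    [1,[0,0,-0.02],0],
    [1,[0,0,-0.03],0],
    [1,[0,0,-0.03],0],
    [1,[0,0,0],0]
  ]
}}

```text
t: 7.67
eef_pos: [0.543, 0.109, 0.1839]
eef_rot: [-3.141, -0.009, 2.923]
force: [-1.4, -0.4, -1.2]
grip_width: 0.0003
finger_force: 0.0
```

```bash
python3 - <<'E'
from h import *
look("w4")
E
```

```text
7.6667 [0.54303483 0.10901624 0.18394911] [-3.14058466 -0.00911633  2.92320703] [-0.04 -0.01 -0.24  1.35  0.    0.18]
[[ 0.    -0.948 -0.318  0.083]
 [ 1.     0.    -0.     0.001]
 [ 0.    -0.318  0.948 -0.071]
 [ 0.     0.     0.     1.   ]]
```

View pics/w4.png

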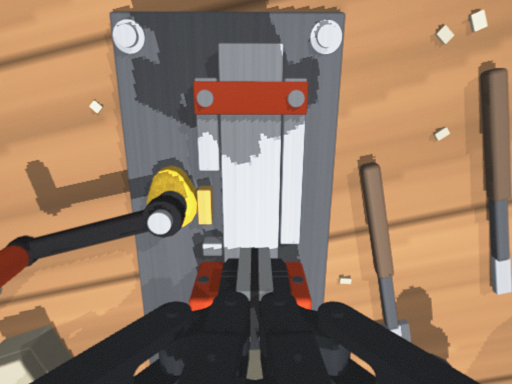

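The tool is squared with the bar, with the bar's centre at column 251 and the fingers at column 253. The jaw's back edge is near row 262.

```bash
python3 - <<'E'
from h import *
c=np.load("w4.npz")
print(ray(c,208,263,.065),ray(c,302,263,.065))
print(ray(c,251,150,.025), ray(c,251,98,.032))
E
```

```text
[0.56061891 0.07668886 0.065     ] [0.57319849 0.13367208 0.065     ]
[0.50452944 0.11623204 0.025     ] [0.47132137 0.12376342 0.032     ]
```

Request:
{"fn": "carry_out", "kwargs": {
  "deltas": [
    [1,[-0.008,0.001,0],0],
    [1,[0,0,-0.02],0],
    [1,[0,0,-0.025],0],
    [1,[0,0,-0.02],0],
    [1,[0,0,-0.01],0],
    [1,[0,0,0],0]
  ]
}}

```text
t: 8.22
eef_pos: [0.5376, 0.1098, 0.1154]
eef_rot: [-3.142, -0.001, 2.923]
force: [0.3, 0.3, 0.2]
grip_width: 0.0001
finger_force: 0.0
```

Request:
{"fn": "carry_out", "kwargs": {
  "deltas": [
    [1,[0.0049,-0.0011,0],0],
    [1,[0.0049,-0.0011,0],0],
    [1,[0.0049,-0.0011,0],0],
    [1,[0.0049,-0.0011,0],0],
    [1,[0.0049,-0.0011,0],0],
    [1,[0.0049,-0.0011,0],0],
    [1,[0,0,0],0]
  ]
}}

```text
t: 8.8
eef_pos: [0.5687, 0.1027, 0.1161]
eef_rot: [3.141, 0.001, 2.923]
force: [0.6, -0.4, 0.2]
grip_width: -0.0002
finger_force: 0.0
```

Request:
{"fn": "carry_out", "kwargs": {
  "deltas": [
    [1,[0.005,-0.0011,-0.005],0],
    [1,[0.005,-0.0011,0],0],
    [1,[0.005,-0.0011,0],0],
    [1,[0.005,-0.0011,0],0]
  ]
}}

```text
t: 9.13
eef_pos: [0.5872, 0.0988, 0.1102]
eef_rot: [-3.141, -0.003, 2.924]
force: [-4.7, 0.8, -0.9]
grip_width: 0.0
finger_force: 2.4
```

Request:
{"fn": "carry_out", "kwargs": {
  "deltas": [
    [1,[0.005,-0.0011,0],0],
    [1,[0.005,-0.0011,0],0],
    [1,[0.005,-0.0011,0],0]
  ]
}}

```text
t: 9.38
eef_pos: [0.6025, 0.0953, 0.1102]
eef_rot: [-3.141, -0.002, 2.923]
force: [-5.1, -0.8, -3.0]
grip_width: 0.0
finger_force: 2.4
```

Request:
{"fn": "carry_out", "kwargs": {
  "deltas": [
    [1,[0.004,-0.0009,0],0],
    [1,[0.004,-0.0009,0],0],
    [1,[0.004,-0.0009,0],0],
    [1,[0.004,-0.0009,0],0]
  ]
}}

```text
t: 9.72
eef_pos: [0.6189, 0.0917, 0.1107]
eef_rot: [3.141, -0.0, 2.923]
force: [-5.0, 0.8, -3.4]
grip_width: -0.0001
finger_force: 2.3
```

Request:
{"fn": "carry_out", "kwargs": {
  "deltas": [
    [1,[0.003,-0.0007,0],0],
    [1,[0.003,-0.0007,0],0],
    [1,[0.002,-0.0005,0],0]
  ]
}}

```text
t: 9.97
eef_pos: [0.6271, 0.0899, 0.111]
eef_rot: [3.141, 0.0, 2.923]
force: [-4.2, 1.4, -2.6]
grip_width: 0.0002
finger_force: 2.1
```

Request:
{"fn": "carry_out", "kwargs": {
  "deltas": [
    [1,[0.002,-0.0005,0],0],
    [1,[0.002,-0.0005,0],0]
  ]
}}

```text
t: 10.13
eef_pos: [0.6309, 0.0891, 0.111]
eef_rot: [3.141, 0.0, 2.924]
force: [-3.9, 3.5, -3.5]
grip_width: -0.0002
finger_force: 2.1
```

Request:
{"fn": "carry_out", "kwargs": {
  "deltas": [
    [1,[0.002,-0.0005,0],0],
    [1,[0.002,-0.0005,0],0]
  ]
}}

```text
t: 10.3
eef_pos: [0.6349, 0.0881, 0.111]
eef_rot: [3.141, 0.0, 2.924]
force: [-4.4, 3.9, -2.0]
grip_width: -0.0001
finger_force: 2.1
```

Request:
{"fn": "carry_out", "kwargs": {
  "deltas": [
    [1,[0.002,-0.0005,0],0],
    [1,[0.002,-0.0005,0],0]
  ]
}}

```text
t: 10.47
eef_pos: [0.6382, 0.0873, 0.111]
eef_rot: [3.141, -0.002, 2.924]
force: [-11.9, 5.0, 3.8]
grip_width: 0.0002
finger_force: 6.4
```

Request:
{"fn": "carry_out", "kwargs": {
  "deltas": [
    [1,[0.002,-0.0005,0],0],
    [1,[0.002,-0.0005,0],0]
  ]
}}

```text
t: 10.63
eef_pos: [0.6405, 0.0868, 0.111]
eef_rot: [3.141, -0.006, 2.924]
force: [-27.8, 8.3, 14.7]
grip_width: -0.0002
finger_force: 14.5
```

Request:
{"fn": "carry_out", "kwargs": {
  "deltas": [
    [1,[0.002,-0.0005,0],0],
    [1,[0.001,-0.0002,0],0]
  ]
}}

```text
t: 10.8
eef_pos: [0.641, 0.0867, 0.1111]
eef_rot: [-3.141, -0.012, 2.925]
force: [-39.8, 7.3, 23.6]
grip_width: -0.0002
finger_force: 20.8
```

The push has stalled with the force rising past 40 N, so the stone is home. I'll hold briefly, back off and look.

Request:
{"fn": "carry_out", "kwargs": {
  "deltas": [
    [1,[0,0,0],0],
    [1,[0,0,0],0],
    [1,[0,0,0],0],
    [1,[-0.003,0.0007,0],0],
    [1,[-0.008,0.0018,0],0],
    [1,[-0.015,0.003,0],0],
    [1,[-0.01,0.002,0.03],0],
    [1,[0,0,0.04],0],
    [1,[0,0,0.04],0],
    [1,[0,0,0.04],0],
    [1,[0,0,0.02],0],
    [1,[0,0,0],0]
  ]
}}

```text
t: 11.8
eef_pos: [0.6127, 0.0921, 0.2889]
eef_rot: [3.14, 0.013, 2.923]
force: [1.5, 0.1, 0.5]
grip_width: -0.0003
finger_force: 0.0
```

```bash
python3 - <<'E'
from station import env
import cv2,numpy as np
o=[]
for n,(r,c0) in{"scene":(165,200),"side":(165,180)}.items():
    c=env.camera(n);o.append(cv2.resize(c["pixels"][r:r+90,c0:c0+160,::-1],None,fx=3.3,fy=3.3,interpolation=cv2.INTER_CUBIC));np.savez(n+"1.npz",**c)
cv2.imwrite("pics/crop1.png",np.vstack(o));s=env.observe();print(s["eef_pos"],s["eef_rot"],s["force"])
E
```

```text
[0.6110602  0.09224266 0.28285085] [3.14129486 0.00486018 2.9229965 ] [-0.1183662  -0.28918678  0.80002465]
```

View pics/crop1.png

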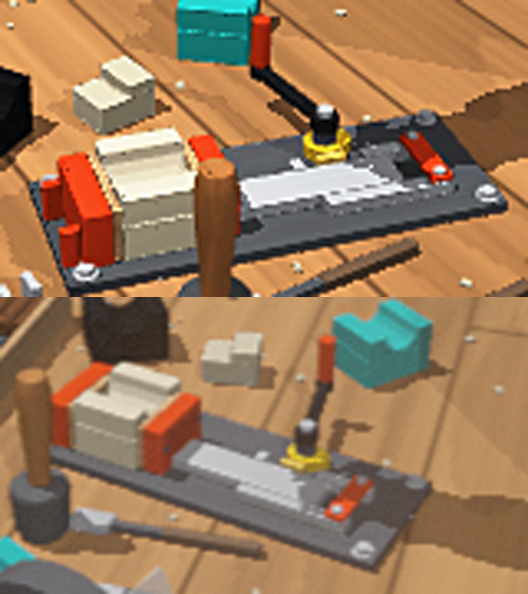

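The stone is snug between both jaws, and the lever is still out, with the handle at crop pixel (260,40) in the scene view. I'll return to the handle and swing the lever back.

Request:
{"fn": "carry_out", "kwargs": {
  "deltas": [
    [0.2,[-0.0065,-0.0115,0],7],
    [0.2,[-0.0065,-0.0115,0],7],
    [0.2,[-0.0065,-0.0115,0],7],
    [0.2,[-0.0065,-0.0115,0],7],
    [0.2,[-0.0065,-0.0115,0],7],
    [0.2,[-0.0065,-0.0115,0],7],
    [0.2,[-0.0065,-0.0115,0],7],
    [0.2,[-0.0065,-0.0115,0],7],
    [0.2,[-0.0065,-0.0115,0],7],
    [0.2,[-0.0065,-0.0115,0],7],
    [0.2,[-0.0065,-0.0115,0],7],
    [0.2,[-0.0065,-0.0115,0],7]
  ]
}}

```text
t: 12.9
eef_pos: [0.5312, -0.046, 0.2794]
eef_rot: [3.14, -0.0, -1.888]
force: [-0.3, 0.1, -0.6]
grip_width: 0.0345
finger_force: 0.0
```

Request:
{"fn": "carry_out", "kwargs": {
  "deltas": [
    [0.2,[0,0,0],7],
    [0.2,[0,0,0],7],
    [0.2,[0,0,0],6],
    [0.2,[0,0,0],0],
    [0.2,[0,0,0],0]
  ]
}}

```text
t: 13.32
eef_pos: [0.5316, -0.0454, 0.2799]
eef_rot: [3.141, 0.0, -1.548]
force: [0.4, 0.3, -0.0]
grip_width: 0.0341
finger_force: 0.0
```

```bash
python3 - <<'E'
from h import *
look("w5")
import cv2
c=np.load("w5.npz")
h=cv2.cvtColor(c["pixels"],cv2.COLOR_RGB2HSV);m=((h[...,0]<12)&(h[...,1]>190)&(h[...,2]>120)).astype(np.uint8)
n,l,st,ce=cv2.connectedComponentsWithStats(m)
for i in range(1,n):
    if st[i,4]>60:print(st[i],ce[i].round(1),ray(c,*ce[i],.1).round(4),ray(c,*ce[i],.08).round(4))
E
```

```text
13.3167 [ 0.53155516 -0.0454225   0.27986785] [ 3.14051272e+00  1.38019111e-04 -1.54820958e+00] [-0.33 -0.1  -0.15  1.52 -0.   -1.92]
[[ 0.    -0.948 -0.319  0.081]
 [ 1.     0.     0.001  0.   ]
 [-0.001 -0.319  0.948 -0.071]
 [ 0.     0.     0.     1.   ]]
[239 166  22  34 458] [248.6 185.1] [ 0.5351 -0.05    0.1   ] [ 0.5352 -0.0439  0.08  ]
[   0  234   19   82 1300] [  7.6 273.7] [0.7336 0.0312 0.1   ] [0.7496 0.0438 0.08  ]
[107 262  29  46 922] [120.8 284.2] [0.6408 0.0393 0.1   ] [0.6494 0.0525 0.08  ]
[288 319  11  23 122] [293.7 330.6] [0.4929 0.0835 0.1   ] [0.4897 0.1003 0.08  ]
```

Handle at x≈0.535. I'll shift +3 mm and descend 0.14.

Request:
{"fn": "carry_out", "kwargs": {
  "deltas": [
    [0.2,[0.003,0,-0.02],0],
    [0.2,[0,0,-0.03],0],
    [0.2,[0,0,-0.03],0],
    [0.2,[0,0,-0.03],0],
    [0.2,[0,0,-0.02],0],
    [0.2,[0,0,-0.01],0],
    [0.2,[0,0,0],0]
  ]
}}

```text
t: 13.95
eef_pos: [0.5333, -0.0448, 0.1383]
eef_rot: [3.138, 0.001, -1.547]
force: [-0.5, 0.3, 0.5]
grip_width: 0.0341
finger_force: 0.0
```

Request:
{"fn": "carry_out", "kwargs": {
  "deltas": [
    [0.2,[-0.008,0,0],-4.6],
    [0.2,[-0.008,0,0],-4.6],
    [0.2,[-0.0078,0.0016,0],-4.6],
    [0.2,[-0.0078,0.0016,0],-4.6],
    [0.2,[-0.0075,0.003,0],-4.6],
    [0.2,[-0.0075,0.003,0],-4.6],
    [0.2,[-0.007,0.004,0],-4.6],
    [0.2,[-0.007,0.004,0],-4.6]
  ]
}}

```text
t: 14.62
eef_pos: [0.4752, -0.0288, 0.1431]
eef_rot: [-3.137, 0.001, -2.193]
force: [3.8, -1.0, -2.6]
grip_width: 0.0337
finger_force: 1.7
```

Request:
{"fn": "carry_out", "kwargs": {
  "deltas": [
    [0.2,[-0.0062,0.005,0],-4.6],
    [0.2,[-0.0062,0.005,0],-4.6],
    [0.2,[-0.0053,0.006,0],-4.6],
    [0.2,[-0.0053,0.006,0],-4.6]
  ]
}}

```text
t: 14.95
eef_pos: [0.4522, -0.0068, 0.1431]
eef_rot: [-3.138, 0.002, -2.514]
force: [3.6, -2.1, -2.0]
grip_width: 0.0343
finger_force: 1.7
```

Request:
{"fn": "carry_out", "kwargs": {
  "deltas": [
    [0.2,[-0.0055,0.0068,0],-4.6],
    [0.2,[-0.0045,0.0068,0],-4.6],
    [0.2,[-0.0033,0.0073,0],-4.6],
    [0.2,[-0.003,0.0075,0],-4.6],
    [0.2,[-0.002,0.0078,0],-4.6],
    [0.2,[-0.002,0.0078,0],-4.6]
  ]
}}

```text
t: 15.45
eef_pos: [0.4323, 0.0375, 0.1434]
eef_rot: [-3.139, 0.004, -2.996]
force: [3.3, -1.8, -0.8]
grip_width: 0.0342
finger_force: 1.6
```

Request:
{"fn": "carry_out", "kwargs": {
  "deltas": [
    [0.2,[-0.001,0.008,0],-4.6],
    [0.2,[0,0.008,0],-4.6],
    [0.2,[0,0.008,0],-4.6]
  ]
}}

```text
t: 15.7
eef_pos: [0.4313, 0.0616, 0.1434]
eef_rot: [-3.14, 0.004, 3.047]
force: [1.6, -2.6, 0.4]
grip_width: 0.0339
finger_force: 1.6
```

Request:
{"fn": "carry_out", "kwargs": {
  "deltas": [
    [0.2,[0.0005,0.006,0],-3],
    [0.2,[0.001,0.004,0],0],
    [0.2,[0,0,0],0]
  ]
}}

```text
t: 15.95
eef_pos: [0.4321, 0.0722, 0.1425]
eef_rot: [3.141, 0.002, 3.002]
force: [1.0, -0.5, -0.7]
grip_width: 0.0344
finger_force: 0.0
```

Pushing on until the end stop is felt.

Request:
{"fn": "carry_out", "kwargs": {
  "deltas": [
    [0.2,[0.0005,0.004,0],0],
    [0.2,[0.0005,0.003,0],0],
    [0.2,[0,0.003,0],0]
  ]
}}

```text
t: 16.2
eef_pos: [0.4326, 0.0761, 0.1419]
eef_rot: [-3.124, 0.002, 2.997]
force: [-8.0, -58.7, 3.6]
grip_width: 0.0343
finger_force: 30.0
```

Request:
{"fn": "carry_out", "kwargs": {
  "deltas": [
    [0.2,[0,0.002,0],0],
    [0.2,[0,0.002,0],0]
  ]
}}

```text
t: 16.37
eef_pos: [0.4327, 0.077, 0.1418]
eef_rot: [-3.116, 0.002, 2.994]
force: [-9.4, -79.3, 2.3]
grip_width: 0.0339
finger_force: 39.2
```

The end stop is reached. I'll back off, rise and check.

Request:
{"fn": "carry_out", "kwargs": {
  "deltas": [
    [0.2,[0,-0.008,0],0],
    [0.2,[0,-0.006,0],0],
    [0.2,[0,0,0],0],
    [0.2,[0,0,0.02],0],
    [0.2,[0,0,0.03],0],
    [0.2,[0,0,0.04],0],
    [0.2,[0,0,0.04],0],
    [0.2,[0,0,0.03],0],
    [0.2,[0,0,0],0],
    [0.2,[0,0,0],0]
  ]
}}

```text
t: 17.2
eef_pos: [0.4331, 0.0723, 0.303]
eef_rot: [3.141, 0.004, 3.001]
force: [-0.5, -0.7, -0.8]
grip_width: 0.0345
finger_force: 0.0
```

```bash
python3 - <<'E'
from station import env
import cv2,numpy as np
from h import *
look("w6")
o=[]
c=env.camera("side");a=cv2.resize(c["pixels"][165:255,180:340,::-1],None,fx=3.2,fy=3.2,interpolation=cv2.INTER_CUBIC)
w=cv2.resize(cv2.imread("pics/w6.png"),None,fx=.75,fy=.75)
w=cv2.copyMakeBorder(w,0,0,0,a.shape[1]-w.shape[1],cv2.BORDER_CONSTANT)
cv2.imwrite("pics/end.png",np.vstack([a,w]))
c=np.load("w6.npz")
h=cv2.cvtColor(c["pixels"],cv2.COLOR_RGB2HSV);m=((h[...,0]<12)&(h[...,1]>190)&(h[...,2]>120)).astype(np.uint8)
n,l,st,ce=cv2.connectedComponentsWithStats(m)
for i in range(1,n):
    if st[i,4]>60:print(st[i],ce[i].round(1),ray(c,*ce[i],.1).round(4))
E
```

```text
17.2 [0.43310988 0.07232156 0.30298124] [3.14070068 0.00360523 3.00123342] [-0.13 -0.4  -0.36  1.6   0.    0.01]
[[ 0.    -0.948 -0.318  0.083]
 [ 1.     0.    -0.     0.001]
 [ 0.    -0.318  0.948 -0.071]
 [ 0.     0.     0.     1.   ]]
[236 172  20  20 309] [245.7 181.4] [0.4302 0.0669 0.1   ]
[273 181  68  21 904] [305.9 190.8] [0.4453 0.1155 0.1   ]
[254 352  52  18 786] [279.5 360.8] [0.62   0.0728 0.1   ]
```

View pics/end.png

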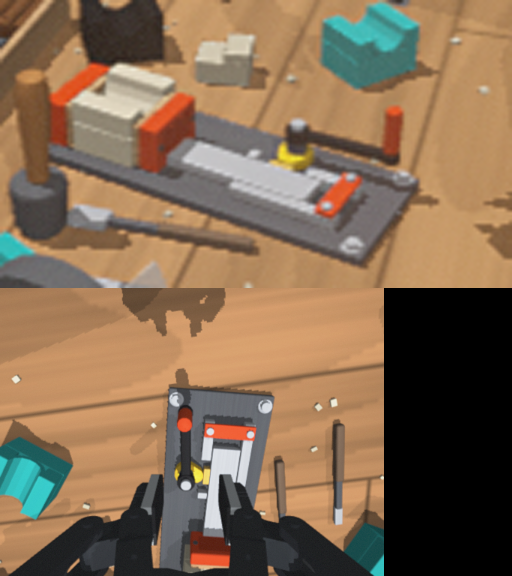

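The handle is at (0.430, 0.067), which puts the lever at 173° in the world frame, so the cam is at about 1.75 and locked. The stone is snug, the other things are undisturbed, and the gripper is clear.

```bash
python3 -c "
from station import env
print(env.finish_job())"
```

```text
the job is handed in; nothing more can be done
None
```

I handed the job in at about 17 s. The stone looks snug between both jaws, the cam lever is at its locked end stop, nothing else was visibly moved, and the gripper is clear; the hand-in returned no verdict.

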